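# Latch the guard gate of a watch case press

## Robot

A 6-joint arm with a two-finger parallel gripper is mounted at the origin on the work surface. World frame = base frame: x ahead of the robot, y to its left, z up, the work surface at z = 0. Lengths are in m, angles in rad, forces in N, time in s.
With the tool pointing down it reaches from about 0.35 to 0.725 m from the base axis. Payload 6 kg.
Tool frame: the origin (TCP) lies at the very end of the fingers, on their centre line; the grasp point (between the pads) lies 19 mm behind it; z points along the fingers, x is the direction in which the jaws open and shut, and the axes are right-handed (so a half turn about z gives the same grasp; the last joint's range is limited). The gripper opens to 85 mm and grips with 20 to 120 N. Pads are 22 mm wide; open, the fingers measure 114 mm over their backs; the gripper's body (76 mm by 85 mm) begins 54 mm behind the grasp point. The pads swing forward as they close: fully open they stand 13 mm farther back than shut.
Start: joints at [-0.881, 0.04, 0.085, 0, -1.615, -0.334], TCP at [0.209, -0.562, 0.231] pointing down, gripper open.
Joint ranges: [-2.56, 2.56], [-1.29, 2.01], [-1.08, 1.49], [-3.29, 1.98], [-2.81, -0.18], [-2.99, 2.99]. Speed limits (rad/s): [2.57, 2.57, 3.01, 3.14, 3.14, 3.14].

## Interface

Orientations are given as a unit quaternion [w, x, y, z].
In Python, from bench import arm gives the robot as it stands.
- The arm moves only by the tool arm_command, never from a script. Its arguments are lists of equal length, an entry for each row: "rotation": the turn, a rotation vector about the world's x, y, z in rad, a list of three; "dp": the shift along the world's x, y, z in mm, a list of three; "hand": the finger opening in mm, from 0 to 85.4. A call has exactly 10 rows; each row is the pose to reach, as a shift and turn from the pose commanded when the call began; what a row does not reach only later rows make up. A row lasts 1/8 s, in which the tool goes at most 62.5 mm and 10.7 degrees, less where a joint would pass 70% of its speed; a pose out of reach is approached as far as the arm can. A call with a gripper value outside its range is refused whole. The fingers move at their own pace and stop on an object; "squeeze" is the grip in N (left out, the last holds). Time passes only in rows, so rows that repeat a pose let the fingers close, or fill a call up. It gives the time, the measured TCP pose, the force and the opening at its end, in the units of the state.
- arm.get_state(): the state, without advancing time (a new reading comes with each control period).
- arm.capture(name): name is "scene" or "top"; returns (picture, depth): 420x560x3 uint8, blue, green, red; 420x560 float32, m along the optical axis (not along the pixel's ray), 0 where there is no reading.
- arm.camera_params(name): a dict with "mtx" (3x3 intrinsics, pixels), "D" ([k1, k2, p1, p2, k3] as OpenCV has them; the pictures are not rectified), "extrinsics" (4x4, takes a point from world to camera coordinates). Camera axes: x right, y down, z forward; pixel columns grow to the right and rows downward; lengths in m; the calibration is good to about 2 mm. A picture is of the moment at which its call begins. camera_params takes no time and is no camera call.
- arm.close_job(): hands the job in, once; it reports no verdict.
Trained networks look in the newest picture that a camera, given by its name, has taken for a name from the list of things; names that differ only in an ending like _2 or _b are one class to them, and where a whole thing is asked for, a point or a joint stands for the part that bears it (a point fixed in the world has none). Each returns a list of dicts, best first, with "score" (0 to 1); they miss things now and then, are a little off and sometimes report something else, mostly with a low value. They report only what shows in the picture. A call takes as long as a camera call.
- arm.boxes_of(thing, camera): "xyz" ([x, y, z] in m, in world coordinates, good to about 4 mm: the middle of the surface that is visible of it).
- arm.masks_of(thing, camera): "mask" (420x560 bool, what is visible of it).
- arm.spot_point(thing, camera): "xyz" ([x, y, z] in m, in world coordinates, good to about 4 mm: a listed point, or the origin of a listed thing).
The state is a dict: "t": time; "q": joint angles; "joint_vel": joint speeds; "tau": joint torques, N m; "ee_pos": TCP position; "tcp_rot": TCP orientation; "ft_force": force on the tool from outside, world axes, zero at the start; "ft_torque": the same for the moment, N m; "finger_gap": opening from 0.0 (shut) to 1.0 (fully open).
Only numpy, scipy, OpenCV 4.12 (cv2) and the standard library are available. Lean on these libraries where they do the work, as an engineer would, in place of code of your own. Each camera call takes 0.05 s, during which the arm holds its last target. There are 200 camera calls.

## Task

A watch lies ready in the case press and the guard gate in front of it stands ajar. Lift the latch bar by its thumb pin, swing the gate home with the bar raised over the striker, and let the bar drop fully down into the catch so that the gate stays shut by itself against its switch. Close it gently: do not ram the bar against the striker or the catch, and leave the watch and the things on the bench as they are.

Things in the scene. Friction and masses are not known exactly. Their poses are not given: they have to be found in the camera images.
- gate (a joint): Angle of the guard gate (aluminium frame 190 wide, 130 high, clear pane) about its upright hinge, rad: 0 = in line with the posts, growing as the free edge swings out towards the robot, counterclockwise from above. Starts at 0.35 to 0.7. Below 0.085 its frame pushes in the guard switch's spring plunger, 1.5 N at first, up to 5 N at home, which shoves an unlatched gate out again.
- bar (a joint): Angle of the latch bar about its pivot on the gate, rad: 0 = down, lying on its rest pin; grows as the free end is lifted; stops at 0.30. At 0.09 it just clears the striker, at 0.2 it is 14 mm over it. It weighs 180 g, turns easily and falls back when let go.
- thumb_pin (a point): Steel pin, 12 mm thick, standing level out of the bar's outer face 75 mm from the pivot: 32 mm free length, then an 18 mm end button. This point is on its axis, 18 mm off that face (28 mm off the gate's frame), 150 mm above the bench with the bar down. Axes turn with the bar: x along the pin towards the gate, y along the bar to its free end, z up.
- bar_pivot (a point): Pivot of the latch bar on the gate's outer face, at the bar's middle: steel flat 6 thick, 18 high, reaching 148 mm from the pivot to its free end, past the gate's edge. Axes turn with the bar: x the pivot axis, towards the gate, y along the bar, z up.
- gate_hinge (a point): Point on the gate's upright hinge axis, 100 mm above the bench. Axes turn with the gate: y from the hinge along the gate to its free edge (190 mm away), x through the gate to the press, z up. The bar's pivot lies at x -17, y 85 mm, the thumb pin's middle at x -38, y 160 mm in these axes.
- post_top (a point): Centre of the 40 mm square top of the fixed latch post, 130 above the bench; x inwards (the way the gate closes), y away from the gate. On it the steel catch: 8 mm striker, 9 mm notch for the 6 mm bar, tall back plate (tops 21 and 57 above this point). The bar meets the back plate at gate angle 0, but the catch is set by its slots up to 10 mm further in or out (0.05 rad): not measured, to be felt.
- guard: Press and guard on one 300 x 420 mm dark bed plate, 12 thick, fixed to the bench: cast grey column on the right, arm and ram over the holder 115 mm behind the gate (setting nut under the arm 285 up, arm top 360, crank on it to 445). Origin on the bench in the closed gate's plane, midway between hinge and post; x inwards, y towards the post, z up.
- watch_mid (a point): Middle of the steel watch (41 mm across, 12 thick) lying back up between two white nylon jaws under the ram, behind the gate. It stays there.
- spare_die: Spare aluminium die, 52 mm disc with a stub, 22 high, standing on the bed plate beside the post. Origin under its middle. Leave it.
- loupe: Black eye loupe, 38 across, 30 high, on the bench left of the guard. Origin under its middle. Leave it.
- oil_bottle: Amber bottle, 38 across, 85 high, on the bench left of the guard. Origin under its middle. Leave it.
- screwdriver: Screwdriver, 150 long, lying on the bench to the left. Origin under its middle. Leave it.
- case_key: Flat steel wrench, 160 long, lying on the bench right of the guard. Leave it.
- parts_tray: Low grey tray with four compartments, 110 x 160 x 22, on the bench near the robot's right. Leave it.
- dust_cover: Clear plastic bowl, 70 across, 50 high, on the bench to the left, near the robot. Leave it.

How it is judged:
By the outcome, as a careful person would: the job done as asked, in the order asked, and still so for the second after the job is handed in, with the robot touching nothing.
It also fails if it takes over 58 s, if anything falls off the work surface, if the arm or the gripper's body presses on something with over 40 N, if the wrist force passes 120 N, or if a joint passes its speed limit or range.

## Working session

There is one attempt and no reset: what is moved stays moved. The work goes in short steps, Python scripts to look and compute and a tool call to move; the robot and the scene stay as the last step left them, time stands still between calls to the robot, and variables do not carry over. Pictures are saved under pics/ and viewed, about 8 in all and at most 12, crops included, and the job is handed in when it is done.

Besides the shell and the picture viewer there is one more tool, called after "Emit:" as name(argument=value, ...) on one line, values as JSON. arm_command: Moves the arm, as the interface text tells. Its arguments: {"type":"object","properties":{"rotation":{"type":"array","items":{"type":"array","items":{"type":"number"}}},"dp":{"type":"array","items":{"type":"array","items":{"type":"number"}}},"hand":{"type":"array","items":{"type":"number"}},"squeeze":{"type":"number"}},"required":["rotation","dp","hand"]}

```bash
mkdir -p pics; ls
python3 - <<'E'
from bench import arm
import cv2, numpy as np
s=arm.get_state(); print(s)
for c in ("scene","top"):
    im,d=arm.capture(c); cv2.imwrite(f"pics/{c}0.png",im)
    p=arm.camera_params(c); E=np.array(p["extrinsics"]); print(c,np.round(-E[:3,:3].T@E[:3,3],3),np.round(E[2,:3],2))
    for t in ("thumb_pin","bar_pivot","gate_hinge","post_top","guard","spare_die","oil_bottle"):
        print(t,[(np.round(r["xyz"],4).tolist(),round(r["score"],2)) for r in arm.spot_point(t,c)[:2]])
E
```

```text
pics
{'t': 0.0, 'q': array([-8.81298829e-01,  4.08171904e-02,  8.38001656e-02, -4.98262301e-04,
       -1.61550754e+00, -3.33691168e-01]), 'joint_vel': array([ 7.57049722e-04, -1.79132349e-03,  1.29834685e-03,  2.00539861e-03,
       -1.17459238e-03,  4.70943244e-05]), 'tau': array([-1.87453647e-03, -3.68205714e+01,  3.47407329e+01,  6.93248659e+00,
       -5.68652496e-03,  1.53040128e-05]), 'ee_pos': array([ 0.20897166, -0.56207339,  0.23026318]), 'tcp_rot': array([-7.64633059e-04,  5.70803248e-01,  8.21086380e-01,  4.73274862e-04]), 'ft_force': array([ 0.38841169, -0.43413782,  0.41247979]), 'ft_torque': array([-0.01174261,  0.09536714,  0.01082137]), 'finger_gap': 0.9986798583936985}
scene [0.426 0.639 0.911] [ 0.11 -0.63 -0.77]
thumb_pin [([0.4885, -0.0045, 0.1501], 0.85)]
bar_pivot [([0.5593, -0.037, 0.1515], 0.66)]
gate_hinge [([0.634, -0.0796, 0.0997], 0.82)]
post_top [([0.5752, 0.127, 0.1288], 0.9), ([0.6635, 0.211, 0.0094], 0.28)]
guard [([0.6134, 0.0155, 0.0007], 0.87)]
spare_die [([0.6631, 0.2097, 0.0117], 0.75), ([0.6157, 0.0145, -0.0024], 0.73)]
oil_bottle [([0.6195, 0.2814, -0.0028], 0.78)]
top [ 0.422 -0.006  1.685] [ 0.06 -0.02 -1.  ]
thumb_pin [([0.4915, -0.0031, 0.1502], 0.79)]
bar_pivot [([0.5616, -0.0408, 0.1487], 0.62)]
gate_hinge [([0.6367, -0.0785, 0.1016], 0.82)]
post_top [([0.5744, 0.1278, 0.1316], 0.82)]
guard [([0.6144, 0.0194, -0.0009], 0.77)]
spare_die [([0.6595, 0.2116, 0.0115], 0.49)]
oil_bottle [([0.6154, 0.2881, -0.0017], 0.44)]
```

View pics/scene0.png

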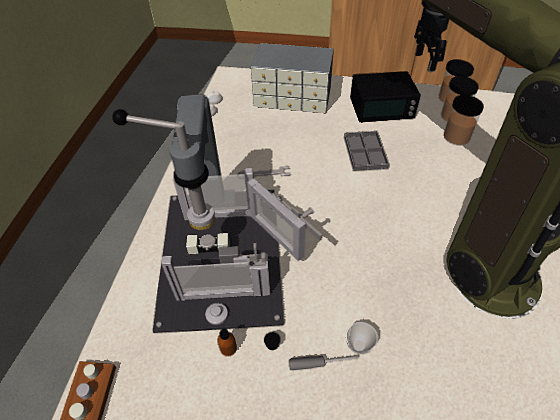

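View pics/top0.png

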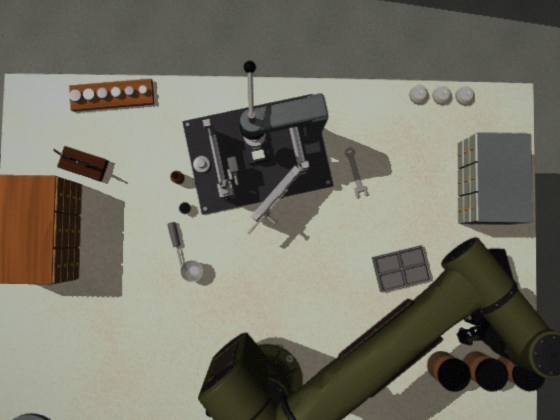

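The scene view shows the gate ajar (free edge about (290,250)) and the pin pointing towards the robot at about (325,235). The post with its catch is at about (258,270). In the top view the pin is at about (258,225), the post at (225,185), and the bed corners at about (183,121), (203,214) and (331,187).

```bash
cat > h.py <<'E'
import cv2, numpy as np
from bench import arm
def ray(c,px,z):
    p=arm.camera_params(c);E=np.array(p["extrinsics"]);R=E[:3,:3];o=-R.T@E[:3,3]
    u=cv2.undistortPoints(np.array(px,float).reshape(-1,1,2),np.array(p["mtx"]),np.array(p["D"])).reshape(-1,2)
    d=np.c_[u,np.ones(len(u))]@R; return o+d*((z-o[2])/d[:,2])[:,None]
def proj(c,P):
    p=arm.camera_params(c);E=np.array(p["extrinsics"])
    return cv2.projectPoints(np.array(P,float).reshape(-1,3),cv2.Rodrigues(E[:3,:3])[0],E[:3,3],np.array(p["mtx"]),np.array(p["D"]))[0].reshape(-1,2)
def pts(t,c,n=4):
    r=[]
    for _ in range(n):
        arm.capture(c); l=arm.spot_point(t,c)
        if l: r.append(l[0]["xyz"])
    return np.array(r)
E
python3 - <<'E'
from h import *
C=ray("top",[(183,121),(203,214),(331,187)],.012); print(C.round(4))
for a,b in((0,1),(1,2)): d=C[b]-C[a]; print(np.linalg.norm(d),np.degrees(np.arctan2(d[1],d[0])))
for c in("scene","top"):
  for t in("thumb_pin","gate_hinge","post_top"):
    P=pts(t,c,3); print(c,t,P.mean(0).round(4),P.std(0).round(4))
im=cv2.imread("pics/top0.png")[80:240,160:350]; cv2.imwrite("pics/topc.png",cv2.resize(im,None,fx=4,fy=3.75,interpolation=2))
E
```

```text
[[ 0.8012  0.2743  0.012 ]
 [ 0.5105  0.2052  0.012 ]
 [ 0.6003 -0.1911  0.012 ]]
0.2987501535737834 -166.63365437966775
0.40641603361512085 -77.22874547089197
scene thumb_pin [ 0.4893 -0.0029  0.149 ] [0.0015 0.0018 0.0005]
scene gate_hinge [ 0.6356 -0.0803  0.0963] [0.0017 0.0007 0.0014]
scene post_top [0.4942 0.1593 0.0867] [0.1158 0.0499 0.0611]
top thumb_pin [ 0.4891 -0.0011  0.15  ] [0.001  0.0002 0.0009]
top gate_hinge [ 0.6374 -0.0791  0.1029] [0.0004 0.0004 0.0007]
top post_top [0.5747 0.1274 0.1317] [0.0005 0.0004 0.0002]
```

View pics/topc.png

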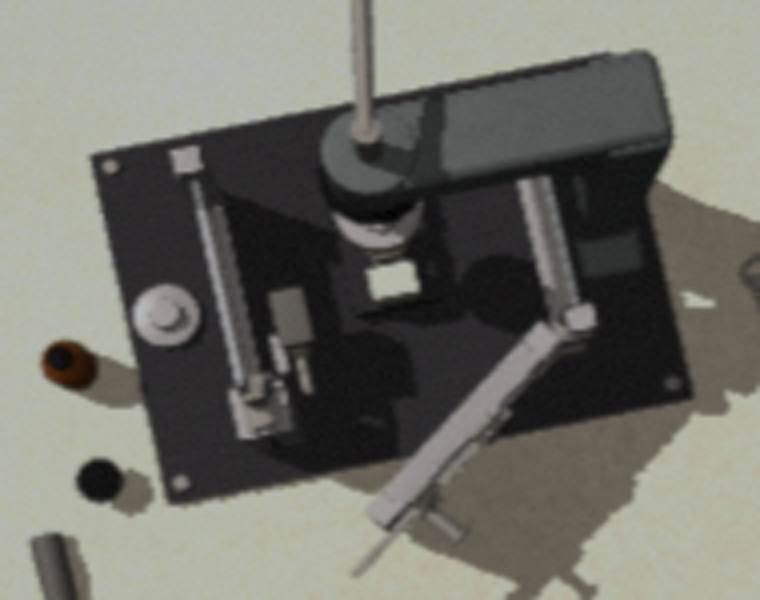

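The crop confirms it: the bar's end is past the gate edge at (360,570), the pin at (445,525) and the catch on the post at (260,395). Guard yaw is about 13.1° and gate angle about 0.63. I'm moving to hover over the pin.

Emit:
arm_command(rotation=[[0,0,0.05],[0,0,0.1],[0,0,0.15],[0,0,0.2],[0,0,0.25],[0,0,0.3],[0,0,0.35],[0,0,0.4],[0,0,0.45],[0,0,0.5]], dp=[[20,40,10],[45,90,20],[72,144,25],[99,198,30],[126,252,30],[153,306,30],[180,360,30],[207,414,30],[234,468,30],[255,510,30]], hand=[40,40,40,40,40,40,40,40,40,40], squeeze=25)

```text
t: 3.85
ee_pos: [0.4646, -0.0501, 0.2615]
tcp_rot: [0.0, 0.348, 0.937, 0.0]
ft_force: [0.4, -0.9, -0.3]
finger_gap: 0.466
```

Emit:
arm_command(rotation=[[0,0,0],[0,0,0],[0,0,0],[0,0,0],[0,0,0],[0,0,0],[0,0,0],[0,0,0],[0,0,0],[0,0,0]], dp=[[12,24,0],[25,49,0],[25,49,-10],[25,49,-25],[25,49,-40],[25,49,-50],[25,49,-60],[25,49,-65],[25,49,-65],[25,49,-65]], hand=[40,40,40,40,40,40,40,40,40,40])

```text
t: 5.1
ee_pos: [0.4892, -0.0034, 0.1968]
tcp_rot: [0.0, 0.35, 0.937, 0.0]
ft_force: [-0.6, 0.7, 0.1]
finger_gap: 0.469
```

Run:
```python
from h import *
s=arm.get_state(); print(s["t"],s["ee_pos"].round(4),s["tcp_rot"].round(3),s["ft_force"],s["finger_gap"])
for c in("scene","top"):
    P=pts("thumb_pin",c,2); print(c,P.round(4))
im,_=arm.capture("scene"); cv2.imwrite("pics/s1.png",cv2.resize(im[120:300,150:390],None,fx=3.2,fy=3.2,interpolation=2))
print(proj("scene",[[.4895,-.0025,.15],s["ee_pos"]]))
```

```text
5.1 [ 0.4892 -0.0034  0.1968] [0.    0.35  0.937 0.   ] [-0.6306417   0.70388301  0.11091578] 0.46892074540160383
scene [[ 0.4895 -0.0031  0.147 ]
 [ 0.4913 -0.0025  0.1495]]
top [[0.7219 0.0422 0.0605]]
[[305.34939999 214.60712173]
 [306.08321078 200.78866128]]
```

View pics/s1.png

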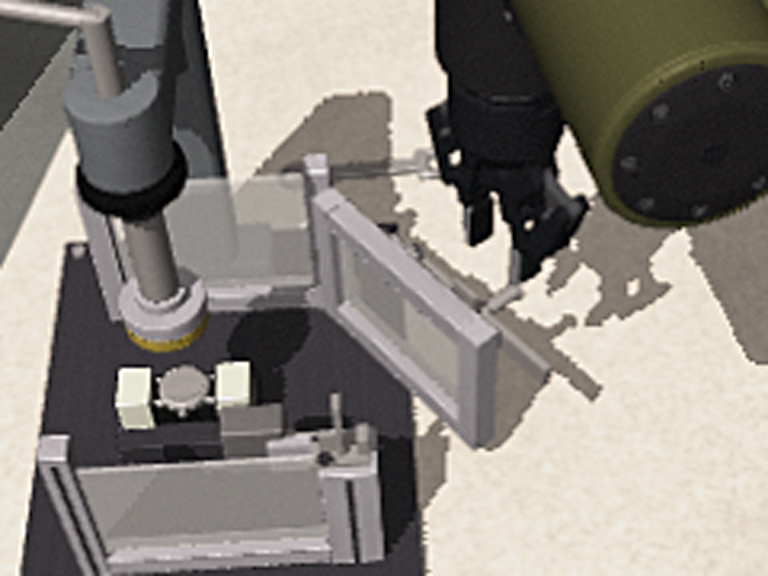

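The crop shows the fingers straddling the pin (about (505,298)), with tips at about (478,240) and (525,275). I'm descending and gripping.

Emit:
arm_command(rotation=[[0,0,0],[0,0,0],[0,0,0],[0,0,0],[0,0,0],[0,0,0],[0,0,0],[0,0,0],[0,0,0],[0,0,0]], dp=[[0,0,-10],[0,0,-20],[0,0,-28],[0,0,-34],[0,0,-40],[0,0,-46],[0,0,-52],[0,0,-58],[0,0,-63],[0,0,-63]], hand=[40,40,40,40,40,40,40,40,40,40])

```text
t: 6.8
ee_pos: [0.4888, -0.0035, 0.1328]
tcp_rot: [-0.0, 0.35, 0.937, -0.0]
ft_force: [1.0, -0.5, 0.0]
finger_gap: 0.468
```

Emit:
arm_command(rotation=[[0,0,0],[0,0,0],[0,0,0],[0,0,0],[0,0,0],[0,0,0],[0,0,0],[0,0,0],[0,0,0],[0,0,0]], dp=[[0,0,0],[0,0,0],[0,0,0],[0,0,0],[0,0,0],[0,0,0],[0,0,0],[0,0,0],[0,0,0],[0,0,0]], hand=[34,30,26,22,19,16,13,10,8,8], squeeze=25)

```text
t: 8.05
ee_pos: [0.4905, -0.0039, 0.1339]
tcp_rot: [0.002, 0.35, 0.937, 0.0]
ft_force: [6.9, -3.3, -2.8]
finger_gap: 0.128
```

Run:
```python
from h import *
s=arm.get_state(); print(s["t"],s["ee_pos"].round(4),s["ft_force"].round(2),s["ft_torque"].round(2),s["finger_gap"])
im,_=arm.capture("scene"); cv2.imwrite("pics/s2.png",cv2.resize(im[150:270,220:380],None,fx=4.8,fy=4.8,interpolation=2))
```

```text
8.05 [ 0.4905 -0.0039  0.1339] [ 6.85 -3.33 -2.79] [-1.08 -2.42  0.1 ] 0.1279874601018031
```

View pics/s2.png

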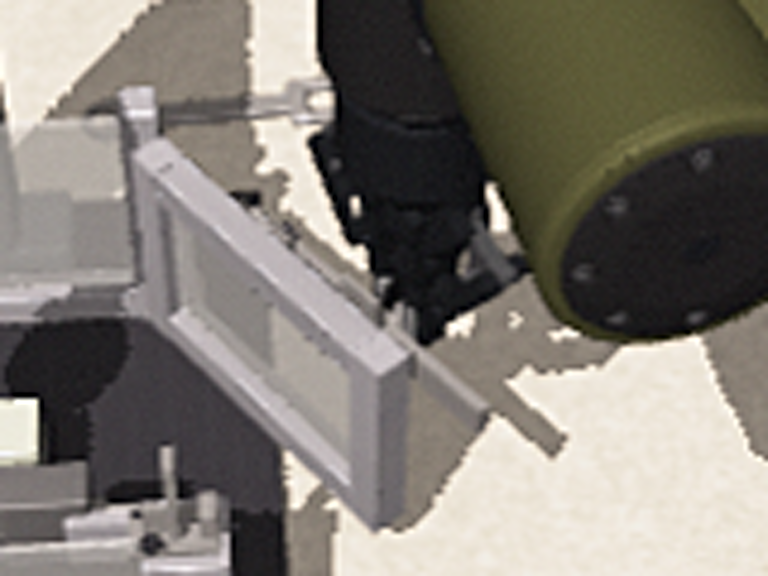

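Gripped at about 11 mm opening, with the pin between the pads and a small preload sideways along the bar. I'm relieving that and lifting the bar to about 0.22 rad.

Emit:
arm_command(rotation=[[0,0,0],[0,0,0],[0,0,0],[0,0,0],[0,0,0],[0,0,0],[0,0,0],[0,0,0],[0,0,0],[0,0,0]], dp=[[1.6,-0.9,1],[1.6,-0.9,3],[1.6,-0.9,5],[1.8,-1,7.5],[2,-1.2,10],[2.2,-1.4,12.5],[2.6,-1.7,14.5],[3,-2,16.5],[3,-2,17],[3,-2,17]], hand=[8,8,8,8,8,8,8,8,8,8])

```text
t: 9.35
ee_pos: [0.4917, -0.0053, 0.1502]
tcp_rot: [-0.0, 0.35, 0.937, -0.0]
ft_force: [-1.9, 0.7, -2.9]
finger_gap: 0.128
```

Run:
```python
from h import *
s=arm.get_state(); print(s["t"],s["ee_pos"].round(4),s["ft_force"].round(2),s["ft_torque"].round(2),s["finger_gap"])
im,d=arm.capture("scene"); cv2.imwrite("pics/s3.png",cv2.resize(im[150:270,220:380],None,fx=4.8,fy=4.8,interpolation=2))
for c in ("scene","top"): print(pts("gate_hinge",c,2).round(4))
```

```text
9.35 [ 0.4917 -0.0053  0.1502] [-1.95  0.73 -2.93] [0.54 0.81 0.04] 0.1281455269242216
[[ 0.6351 -0.0791  0.0973]
 [ 0.6346 -0.0804  0.0984]]
[[ 0.6398 -0.0794  0.1041]
 [ 0.5747  0.1298  0.1294]]
```

View pics/s3.png

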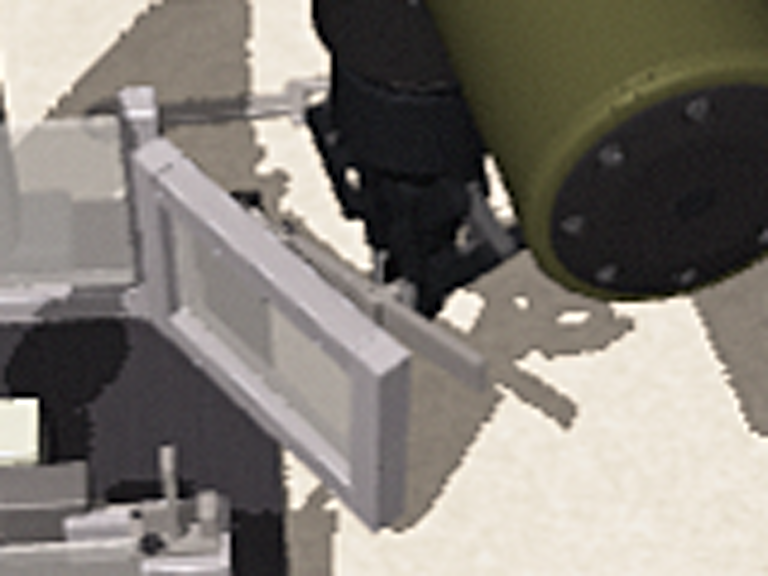

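The bar is clearly raised: its free end at (485,375) has moved off its rest. TCP radius to the hinge is 0.1627 m, as the model expects. I'm swinging the first half of the arc.

Emit:
arm_command(rotation=[[0,0,-0.02],[0,0,-0.05],[0,0,-0.08],[0,0,-0.11],[0,0,-0.14],[0,0,-0.17],[0,0,-0.2],[0,0,-0.23],[0,0,-0.26],[0,0,-0.28]], dp=[[1.5,2.9,0],[3.9,7.1,0],[6.4,11.3,0],[9,15.5,0],[11.8,19.5,0],[14.6,23.4,0],[17.6,27.3,0],[20.7,31.1,0],[24,34.7,0],[26.1,37.1,0]], hand=[8,8,8,8,8,8,8,8,8,8])

```text
t: 11.05
ee_pos: [0.5184, 0.0321, 0.1502]
tcp_rot: [-0.0, 0.478, 0.878, 0.0]
ft_force: [-2.9, 2.4, -3.3]
finger_gap: 0.128
```

```bash
cat > st.py <<'E'
from h import *
s=arm.get_state(); p=s["ee_pos"]; v=p[:2]-[.6365,-.0795]
az=np.degrees(np.arctan2(v[1],v[0])); g=np.radians(az-90-np.degrees(np.arctan2(38,158.2))-13.1)
a=np.radians(13.1+np.degrees(g)); n=np.array([np.cos(a),np.sin(a)]);t=np.array([-n[1],n[0]]); f=s["ft_force"]
print(s["t"],p.round(4),"r",np.hypot(*v).round(4),"gate",g.round(3),"Fin",(f[:2]@n).round(2),"Falong",(f[:2]@t).round(2),"Fz",f[2].round(2),"gap",s["finger_gap"].round(3))
E
python3 st.py
```

```text
Traceback (most recent call last):
  File "st.py", line 5, in <module>
    print(s["t"],p.round(4),"r",np.hypot(*v).round(4),"gate",g.round(3),"Fin",(f[:2]@n).round(2),"Falong",(f[:2]@t).round(2),"Fz",f[2].round(2),"gap",s["finger_gap"].round(3))
                                                                                                                                                      ^^^^^^^^^^^^^^^^^^^^^
AttributeError: 'float' object has no attribute 'round'
```

Emit:
arm_command(rotation=[[0,0,-0.03],[0,0,-0.06],[0,0,-0.09],[0,0,-0.12],[0,0,-0.15],[0,0,-0.17],[0,0,-0.19],[0,0,-0.21],[0,0,-0.22],[0,0,-0.22]], dp=[[3.4,3.5,0],[6.9,6.9,0],[10.5,10.2,0],[14.2,13.3,0],[18,16.4,0],[20.6,18.4,0],[23.2,20.3,0],[25.9,22.2,0],[27.2,23.1,0],[27.2,23.1,0]], hand=[8,8,8,8,8,8,8,8,8,8])

```text
t: 12.3
ee_pos: [0.5455, 0.0549, 0.1503]
tcp_rot: [0.0, 0.571, 0.821, 0.0]
ft_force: [-1.5, 3.6, -3.7]
finger_gap: 0.129
```

```bash
sed -i 's/s\["finger_gap"\].round(3)/round(s["finger_gap"],3)/' st.py; python3 st.py
python3 - <<'E'
from h import *
im,d=arm.capture("scene"); cv2.imwrite("pics/s4.png",cv2.resize(im[190:310,190:350],None,fx=4.8,fy=4.8,interpolation=2))
E
```

```text
12.3 [0.5455 0.0549 0.1503] r 0.1623 gate 0.131 Fin -0.11 Falong 3.9 Fz -3.73 gap 0.129
```

View pics/s4.png

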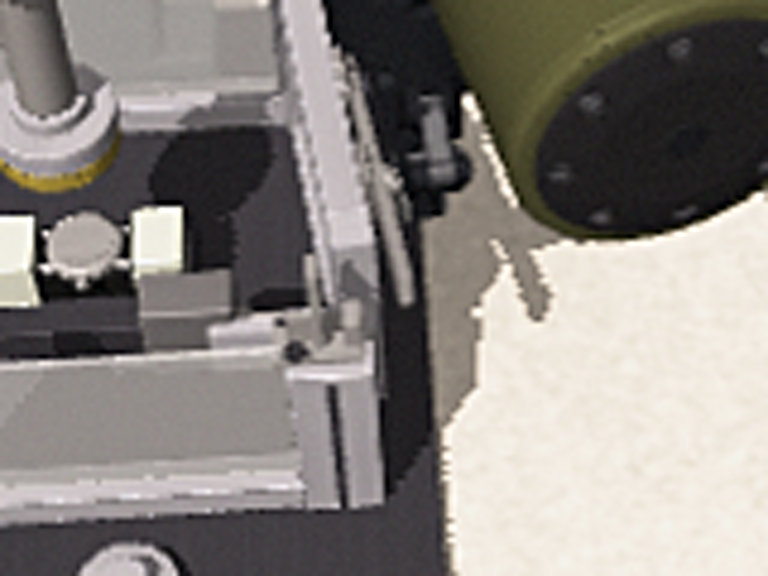

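The crop shows the bar's free end raised at (405,300), just outside the striker at about (350,315). I'm closing slowly into the plunger zone.

Emit:
arm_command(rotation=[[0,0,-0.01],[0,0,-0.02],[0,0,-0.03],[0,0,-0.04],[0,0,-0.05],[0,0,-0.06],[0,0,-0.07],[0,0,-0.08],[0,0,-0.08],[0,0,-0.08]], dp=[[1.3,1.3,0],[2.6,2.5,0],[3.9,3.4,0],[5.3,4.3,0],[6.6,5.2,0],[8,6,0],[9.4,6.8,0],[10.8,7.6,0],[10.8,7.6,0],[10.8,7.6,0]], hand=[8,8,8,8,8,8,8,8,8,8])

```text
t: 13.6
ee_pos: [0.556, 0.0617, 0.1502]
tcp_rot: [0.0, 0.604, 0.797, -0.001]
ft_force: [0.8, -6.4, -4.9]
finger_gap: 0.126
```

```bash
python3 st.py
```

```text
13.6 [0.556  0.0617 0.1502] r 0.1625 gate 0.054 Fin -0.97 Falong -6.34 Fz -4.89 gap 0.126
```

Emit:
arm_command(rotation=[[0,0,0],[0,0,-0.004],[0,0,-0.008],[0,0,-0.012],[0,0,-0.016],[0,0,-0.02],[0,0,-0.02],[0,0,-0.02],[0,0,-0.02],[0,0,-0.02]], dp=[[0.1,-0.5,0],[0.7,-0.2,0],[1.2,0.1,0],[1.8,0.5,0],[2.4,0.8,0],[2.9,1.1,0],[2.9,1.1,0],[2.9,1.1,0],[2.9,1.1,0],[2.9,1.1,0]], hand=[8,8,8,8,8,8,8,8,8,8])

```text
t: 14.85
ee_pos: [0.559, 0.0633, 0.1501]
tcp_rot: [-0.0, 0.611, 0.791, -0.0]
ft_force: [0.7, -5.0, -5.1]
finger_gap: 0.131
```

```bash
python3 st.py
```

```text
14.85 [0.559  0.0633 0.1501] r 0.1625 gate 0.033 Fin -0.63 Falong -5.04 Fz -5.06 gap 0.131
```

Emit:
arm_command(rotation=[[0,0,0],[0,0,-0.003],[0,0,-0.006],[0,0,-0.009],[0,0,-0.012],[0,0,-0.015],[0,0,-0.015],[0,0,-0.015],[0,0,-0.015],[0,0,-0.015]], dp=[[0.1,-0.3,0],[0.5,-0.1,0],[0.9,0.1,0],[1.4,0.4,0],[1.8,0.6,0],[2.2,0.8,0],[2.2,0.8,0],[2.2,0.8,0],[2.2,0.8,0],[2.2,0.8,0]], hand=[8,8,8,8,8,8,8,8,8,8])

```text
t: 16.1
ee_pos: [0.5612, 0.0644, 0.1502]
tcp_rot: [-0.0, 0.617, 0.787, 0.0]
ft_force: [-1.8, -2.2, -5.4]
finger_gap: 0.13
```

```bash
python3 st.py
```

```text
16.1 [0.5612 0.0644 0.1502] r 0.1624 gate 0.018 Fin -2.28 Falong -1.7 Fz -5.4 gap 0.13
```

Emit:
arm_command(rotation=[[0,0,0],[0,0,-0.003],[0,0,-0.006],[0,0,-0.009],[0,0,-0.012],[0,0,-0.012],[0,0,-0.012],[0,0,-0.012],[0,0,-0.012],[0,0,-0.012]], dp=[[0,0,0],[0.4,0.2,0],[0.9,0.5,0],[1.3,0.7,0],[1.7,0.9,0],[1.7,0.9,0],[1.7,0.9,0],[1.7,0.9,0],[1.7,0.9,0],[1.7,0.9,0]], hand=[8,8,8,8,8,8,8,8,8,8])

```text
t: 17.35
ee_pos: [0.5629, 0.0653, 0.1502]
tcp_rot: [-0.0, 0.622, 0.783, 0.0]
ft_force: [-2.5, -2.1, -4.4]
finger_gap: 0.129
```

```bash
python3 st.py
```

```text
17.35 [0.5629 0.0653 0.1502] r 0.1624 gate 0.006 Fin -2.95 Falong -1.42 Fz -4.37 gap 0.129
```

Emit:
arm_command(rotation=[[0,0,0],[0,0,-0.003],[0,0,-0.006],[0,0,-0.009],[0,0,-0.012],[0,0,-0.012],[0,0,-0.012],[0,0,-0.012],[0,0,-0.012],[0,0,-0.012]], dp=[[0,0,0],[0.4,0.2,0],[0.9,0.4,0],[1.3,0.6,0],[1.8,0.8,0],[1.8,0.8,0],[1.8,0.8,0],[1.8,0.8,0],[1.8,0.8,0],[1.8,0.8,0]], hand=[8,8,8,8,8,8,8,8,8,8])

```text
t: 18.6
ee_pos: [0.5647, 0.0661, 0.1502]
tcp_rot: [-0.0, 0.626, 0.779, 0.0]
ft_force: [-3.0, -0.8, -3.3]
finger_gap: 0.132
```

```bash
python3 st.py
```

```text
18.6 [0.5647 0.0661 0.1502] r 0.1623 gate -0.006 Fin -3.13 Falong -0.1 Fz -3.25 gap 0.132
```

Emit:
arm_command(rotation=[[0,0,0],[0,0,-0.003],[0,0,-0.006],[0,0,-0.009],[0,0,-0.012],[0,0,-0.012],[0,0,-0.012],[0,0,-0.012],[0,0,-0.012],[0,0,-0.012]], dp=[[0,0,0],[0.4,0.2,0],[0.9,0.4,0],[1.3,0.6,0],[1.8,0.8,0],[1.8,0.8,0],[1.8,0.8,0],[1.8,0.8,0],[1.8,0.8,0],[1.8,0.8,0]], hand=[8,8,8,8,8,8,8,8,8,8])

```text
t: 19.85
ee_pos: [0.5665, 0.0669, 0.1502]
tcp_rot: [-0.0, 0.631, 0.776, 0.0]
ft_force: [-4.9, 0.4, -2.5]
finger_gap: 0.131
```

```bash
python3 st.py
```

```text
19.85 [0.5665 0.0669 0.1502] r 0.1623 gate -0.018 Fin -4.71 Falong 1.45 Fz -2.46 gap 0.131
```

Emit:
arm_command(rotation=[[0,0,0],[0,0,-0.003],[0,0,-0.006],[0,0,-0.009],[0,0,-0.012],[0,0,-0.012],[0,0,-0.012],[0,0,-0.012],[0,0,-0.012],[0,0,-0.012]], dp=[[0,0,0],[0.4,0.2,0],[0.9,0.4,0],[1.3,0.6,0],[1.8,0.8,0],[1.8,0.8,0],[1.8,0.8,0],[1.8,0.8,0],[1.8,0.8,0],[1.8,0.8,0]], hand=[8,8,8,8,8,8,8,8,8,8])

```text
t: 21.1
ee_pos: [0.5671, 0.0672, 0.1502]
tcp_rot: [-0.001, 0.636, 0.772, -0.001]
ft_force: [-10.7, 0.8, -1.1]
finger_gap: 0.125
```

```bash
python3 st.py
python3 - <<'E'
from h import *
im,d=arm.capture("scene"); cv2.imwrite("pics/s5.png",cv2.resize(im[200:300,200:330],None,fx=6,fy=6,interpolation=2))
E
```

```text
21.1 [0.5671 0.0672 0.1502] r 0.1623 gate -0.023 Fin -10.33 Falong 2.97 Fz -1.11 gap 0.125
```

View pics/s5.png

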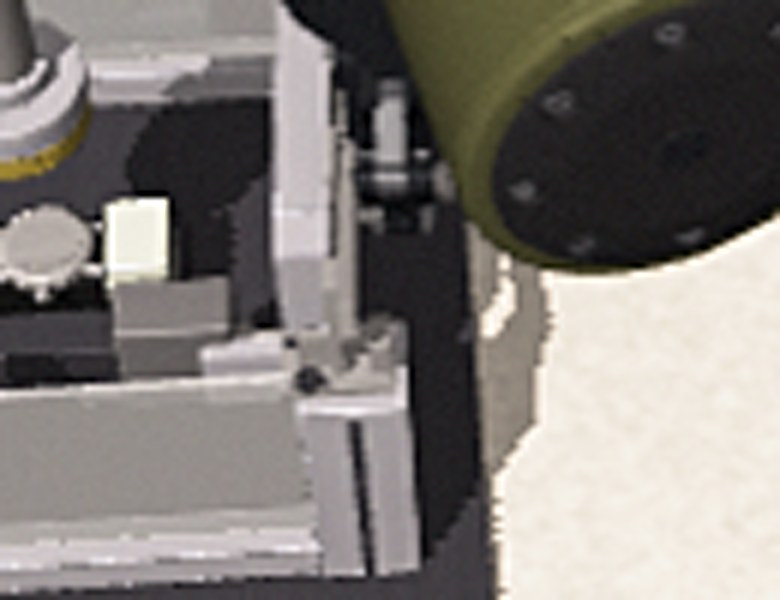

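The gate stopped (0.6 mm of a 2 mm step, force up from 4.7 to 10 N), so the bar is at the back plate, near −0.02 rad. In the picture the bar at (345,300) sits between the striker (385,335) and the back plate. I'm backing off slightly and lowering gently.

Emit:
arm_command(rotation=[[0,0,0.004],[0,0,0.008],[0,0,0.008],[0,0,0.008],[0,0,0.008],[0,0,0.008],[0,0,0.008],[0,0,0.008],[0,0,0.008],[0,0,0.008]], dp=[[-1,0,0],[-1.8,0,0],[-1.9,0,0],[-1.9,0.2,-1.5],[-2,0.4,-3],[-2,0.6,-4.5],[-2.1,0.8,-6],[-2.2,0.9,-7.5],[-2.2,1,-8.5],[-2.2,1,-8.5]], hand=[8,8,8,8,8,8,8,8,8,8])

```text
t: 22.4
ee_pos: [0.5664, 0.0684, 0.1421]
tcp_rot: [0.0, 0.633, 0.774, 0.0]
ft_force: [-2.1, -5.4, -0.1]
finger_gap: 0.128
```

```bash
python3 st.py
```

```text
22.4 [0.5664 0.0684 0.1421] r 0.1636 gate -0.022 Fin -3.13 Falong -4.83 Fz -0.08 gap 0.128
```

Emit:
arm_command(rotation=[[0,0,0],[0,0,0],[0,0,0],[0,0,0],[0,0,0],[0,0,0],[0,0,0],[0,0,0],[0,0,0],[0,0,0]], dp=[[0,-0.3,-1],[0,-0.2,-2],[0,-0.1,-3],[0,-0.1,-4],[0,0,-5],[0,0,-6],[0,0,-7],[0,0,-8],[0,0,-8],[0,0,-8]], hand=[8,8,8,8,8,8,8,8,8,8])

```text
t: 23.65
ee_pos: [0.5667, 0.0688, 0.1351]
tcp_rot: [0.001, 0.633, 0.774, 0.001]
ft_force: [-2.9, -2.0, 6.4]
finger_gap: 0.126
```

```bash
python3 st.py
```

```text
23.65 [0.5667 0.0688 0.1351] r 0.1639 gate -0.024 Fin -3.29 Falong -1.33 Fz 6.35 gap 0.126
```

Emit:
arm_command(rotation=[[0,0,0],[0,0,0],[0,0,0],[0,0,0],[0,0,0],[0,0,0],[0,0,0],[0,0,0],[0,0,0],[0,0,0]], dp=[[0,0,0.5],[0,0,0.5],[0,0,0.5],[0,0,0.5],[0,0,0.5],[0,0,0.5],[0,0,0.5],[0,0,0.5],[0,0,0.5],[0,0,0.5]], hand=[12,14,16,18,20,24,28,30,30,30])

```text
t: 24.9
ee_pos: [0.5661, 0.0686, 0.1343]
tcp_rot: [-0.0, 0.633, 0.774, 0.0]
ft_force: [0.1, -0.5, -0.0]
finger_gap: 0.352
```

```bash
python3 st.py
python3 - <<'E'
from h import *
im,d=arm.capture("scene"); cv2.imwrite("pics/s6.png",cv2.resize(im[200:300,200:330],None,fx=6,fy=6,interpolation=2))
E
```

```text
24.9 [0.5661 0.0686 0.1343] r 0.164 gate -0.021 Fin 0.01 Falong -0.49 Fz -0.04 gap 0.352
```

View pics/s6.png

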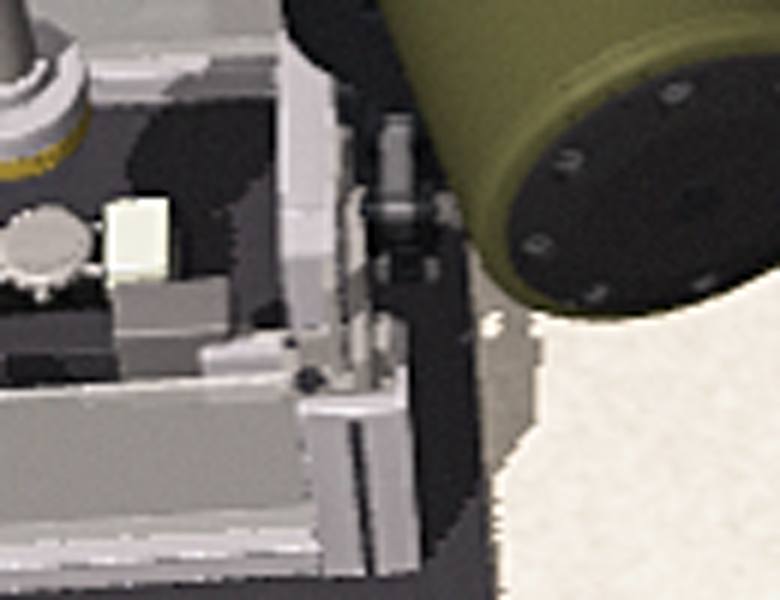

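The bar end now shows low in the catch, at about (365,365) between striker and back plate, and all forces are zero. I'm withdrawing straight up.

Emit:
arm_command(rotation=[[0,0,0],[0,0,0],[0,0,0],[0,0,0],[0,0,0],[0,0,0],[0,0,0],[0,0,0],[0,0,0],[0,0,0]], dp=[[0,0,3],[0,0,8],[0,0,15],[0,0,25],[0,0,38],[0,0,52],[0,0,66],[-15,-10,80],[-40,-25,90],[-70,-40,95]], hand=[30,30,30,30,30,30,30,30,30,30])

```text
t: 26.2
ee_pos: [0.4957, 0.0282, 0.2305]
tcp_rot: [0.0, 0.633, 0.774, 0.0]
ft_force: [-0.2, -0.0, 0.4]
finger_gap: 0.356
```

Emit:
arm_command(rotation=[[0,0,0],[0,0,0],[0,0,0],[0,0,0],[0,0,0],[0,0,0],[0,0,0],[0,0,0],[0,0,0],[0,0,0]], dp=[[-15,-40,10],[-30,-80,15],[-45,-125,20],[-60,-170,20],[-70,-210,20],[-80,-240,20],[-85,-260,20],[-85,-260,20],[-85,-260,20],[-85,-260,20]], hand=[30,30,30,30,30,30,30,30,30,30])

```text
t: 27.45
ee_pos: [0.4113, -0.2308, 0.2494]
tcp_rot: [-0.0, 0.632, 0.775, 0.0]
ft_force: [0.2, -0.1, 0.3]
finger_gap: 0.353
```

```bash
python3 st.py
python3 - <<'E'
from h import *
for c in ("scene","top"):
    im,d=arm.capture(c)
    if c=="scene": cv2.imwrite("pics/s7.png",cv2.resize(im[180:300,180:340],None,fx=4.8,fy=4.8,interpolation=2))
    for t in ("thumb_pin","bar_pivot","gate_hinge","watch_mid","spare_die"): print(c,t,[(np.round(r["xyz"],4).tolist(),round(r["score"],2)) for r in arm.spot_point(t,c)[:1]])
E
```

```text
27.45 [ 0.4113 -0.2308  0.2494] r 0.2713 gate -4.585 Fin -0.18 Falong -0.17 Fz 0.26 gap 0.353
scene thumb_pin [([0.5635, 0.0708, 0.1481], 0.54)]
scene bar_pivot [([0.5995, -0.0034, 0.1497], 0.79)]
scene gate_hinge [([0.6358, -0.08, 0.0969], 0.62)]
scene watch_mid [([0.7266, 0.0439, 0.0633], 0.7)]
scene spare_die [([0.6624, 0.2118, 0.0116], 0.93)]
top thumb_pin []
top bar_pivot [([0.5236, 0.2575, 0.0024], 0.64)]
top gate_hinge [([0.6371, -0.0784, 0.1038], 0.86)]
top watch_mid [([0.7224, 0.0438, 0.061], 0.46)]
top spare_die [([0.6631, 0.2118, 0.0117], 0.79)]
```

View pics/s7.png

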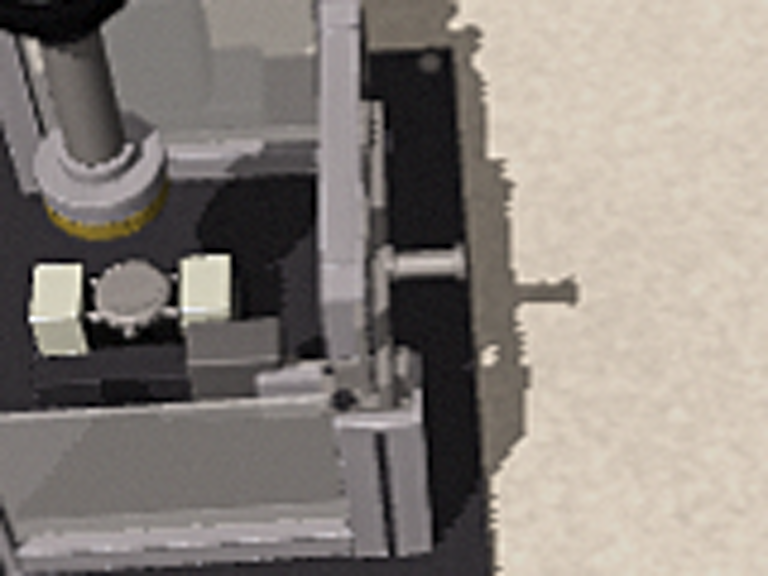

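The final view shows the gate shut, the pin standing level at (430,262), and the bar end at (388,390) behind the striker (408,370). One depth check of the bar's level before handing in.

Run:
```python
from h import *
im,d=arm.capture("scene"); p=arm.camera_params("scene");E=np.array(p["extrinsics"]);M=np.array(p["mtx"])
for r,n in((0,"bar"),):
  for Y,X in((200,225),(205,255),(215,257),(230,258),(240,258),(245,259),(250,259),(255,260),(259,260),(262,261)):pass
for row in range(206,268,4):
  out=[]
  for col in range(254,268,1):
    z=float(d[row,col])
    u=cv2.undistortPoints(np.array([[[col,row]]],float),M,np.array(p["D"])).ravel()
    w=E[:3,:3].T@(np.array([u[0],u[1],1])*z-E[:3,3]); out.append("%4.0f"%(w[2]*1000))
  print(row,*out)
```

```text
206  164  167  168  161  160  161  155  158   15   14   13   11   14   12
210  164  168  164  149  160  157  153  154   10   15   11   15   13   14
214  166  163  151  911  161  159  143   14   12   10   12   13   13   13
218  166  164  138  139  161  163  153   12    8   11   13   11   12   15
222  165  165  179   54  158  160  159   11   11   13   12   10   12   14
226  165  167  180   51  157  158  159   14    7   13   10   14   11   14
230  165  165  174  165  159  162  161   11   13   16    8   12   11   11
234  166  163  159  157  161  159  160  158  155  157  154  155  156  155
238  166  164  161  145  162  159  160  147  150   11   11    9   12   12
242  166  165  166  130  162  160  159   13   12   15   12   14   16   10
246  188  185  187  133   56  158  160  146   13   11   15   12   13   12
250  179  181  178  127   55  161  160  160   12   12   15   15   12   13
254  131  165  166  151  130  158  161  162  152  911  149  143  131  129
258  145  151  150  150  134  159  160  162  147  147  151  148  131  129
262  137  135  136  134  134  151  152  150  136  133  137  134  128  130
266  130  131  130  131  128  130  130  131  130  131  129  131  130  130
```

```bash
python3 -c "
from bench import arm; print(arm.get_state()['t']); print(arm.close_job())"
```

```text
28.1
the job is handed in; nothing more can be done
None
```

The gate is shut and latched, and the job was handed in at 28.1 s of the 58 s allowed. I gripped the thumb pin, raised the bar to about 0.22 rad and swung the gate in. I crept the last part until the bar met the back plate at a gate angle of about −0.02 rad. Contact force there was about 10 N. I then backed off slightly, lowered the bar, released it and withdrew straight up.

**Last checks that passed:**
- **Bar:** the depth reading puts its top level at about 160 mm from pivot to free end. It lies between the striker (about 150 mm) and the back plate, so it is fully down.
- **Gate:** it stayed shut after release, with no force on the tool.
- **Bench:** the watch and the spare die look undisturbed. I did not re-measure the other items individually, but the arm never worked near them.

**What failed or disagreed:**
- While I lowered the bar, it met resistance (about 6 N upward) roughly 1 mm before the height I had expected. The depth reading showed it fully down after release.
- In the last round, the top camera's network did not find the thumb pin and placed the bar pivot wrongly. I relied on the scene camera and its depth instead.

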